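# Close the pellet-die clamp with its T-key

### The job

The clamp that holds the steel pellet die is still open, and its screw sits deep in a round well where fingers cannot drive it. Take the red-handled T-key out of the tool stand, set it down over the screw, and turn it clockwise (seen from above) until the screw comes to its stop and the jaw meets the die. Leave the key standing fully seated in the well and let go of it.

Things in the scene. Friction and masses are not known exactly. Their poses are not given: they have to be found in the camera images.
- red_key_grip (a point): Centre of the red bar of a 0.2 kg T-key standing in a 35 mm deep hole of a fixed grey stand 45 mm high; a like blue key (round foot, does not fit) stands 110 mm off, nearer to or farther from the robot. Bar 70 mm (point x) x 12 (y) x 16 (z, up). 11 mm shaft; 36 mm collar 97 to 110 mm below the point. Foot ends 150 mm below: a fork of two 21 mm high prongs, 22 long x 5, with a 15 mm gap between running along x.
- clamp: Die clamp fixed to the worktop; origin on the bottom under the well's axis. Grey base 92 x 230 x 15 mm; blue block 74 x 74 mm, top at z = 80 mm, with a round well of 42 mm flared to 60 mm at the mouth. Beside it a sliding steel jaw and, 105 mm from the well along -y, a fixed grey steel die (38 mm wide, top at z = 75 mm).
- screw_top (a point): Top centre of the screw's brass tang at the well's bottom, on the screw's axis, z = 38 mm. The tang is 26 mm long (point x, turns with the screw), 5 thick, 18 high, on a disc whose top is at z = 20. The fork goes over it with the bar parallel to the tang within 15 degrees, either way round, and has 24 degrees of play each way before it drives. Seated: bar centre at z = 170 mm.
- clamp_screw (a joint): Angle of the clamp screw (rad), growing clockwise as seen from above. 0 is fully open; the start is between 0 and 0.25; at 1.05 it reaches its stop and the jaw has met the die. Light friction of about 0.1 N m; it stays where it is left.
Mind the look-alikes: they are no part of the job. Leave any brown or pink look-alike of the part that bears red_key_grip alone.

How it is judged:
On the way:
1. the red key is seated over the screw before the screw is turned (horizontal distance between red_key_grip and screw_top below 0.03 m and height (world z) of red_key_grip below 0.179 m and angle between red_key_grip's own z axis and vertical below 0.26 rad and value of joint clamp_screw below 0.6 rad), for 0.2 s.
At the end, for the whole second after the job is handed in: The screw has been turned to within 0.15 rad of its stop (joint above 0.9 rad), and the red key stands released in the well: bar centre within 30 mm of the screw's axis and below z = 179 mm, tilted less than 15 degrees (value of joint clamp_screw above 0.9 rad and horizontal distance between red_key_grip and screw_top below 0.03 m and height (world z) of red_key_grip below 0.179 m and angle between red_key_grip's own z axis and vertical below 0.26 rad and velocity of joint clamp_screw below 0.05 rad/s); the robot touches nothing.
It fails at once if the screw is turned (beyond 0.6 rad) other than with the red key over it (value of joint clamp_screw above 0.6 rad and (horizontal distance between red_key_grip and screw_top above 0.05 m or height (world z) of red_key_grip above 0.2 m)).
It also fails if it takes over 48 s, if anything falls off the work surface, if the arm or the gripper's body presses on something with over 40 N, if the wrist force passes 120 N, or if a joint passes its speed limit or range.

### The arm

A 7-joint arm with a two-finger parallel gripper is mounted at the origin on a cart in front of the work surface, level with it; the furniture and walls round the work are solid. World frame = base frame: x ahead of the robot, y to its left, z up, the work surface at z = 0. Lengths are in m, angles in rad, forces in N, time in s.
With the tool pointing down it reaches from about 0.35 to 0.9 m from the base axis. Payload 19.9 kg.
Tool frame: the origin (TCP) lies on the centre line of the jaws, within the pads' length; the fingertips stand 22 mm ahead of it and the grasp point (between the pads) lies 3 mm ahead of it; z points along the fingers, y is the line along which they close (so a half turn about z gives the same grasp; the last joint's range is limited). The gripper opens to 94 mm and grips with 3 to 60 N. Pads are 16 mm wide; open, the fingers measure 119 mm over their backs; the gripper's body (75 mm by 177 mm) begins 78 mm behind the grasp point.
Start: joints at [1.236, 0.417, -0.01, 1.614, 0.005, 1.111, -0.053], TCP at [0.181, -0.598, 0.227] pointing down, gripper open.
Joint ranges: [-2.81, 2.81], [-0.39, 2.02], [-1.27, 1.25], [0.06, 2.57], [-1.19, 4.33], [0.19, 2], [-2.82, 2.82]. Speed limits (rad/s): [1.89, 1.89, 2.39, 2.39, 3.01, 3.01, 3.01].

### API

Orientations are given as a unit quaternion [w, x, y, z].
In Python, from bench import bot gives the robot as it stands. The module is installed in compiled form; this text tells all that it offers.
- The arm moves only by the shell command python3 -m crank 'ROWS' [FORCE]. ROWS is JSON, a list of rows, each a list of 3 entries, a list of its own where there are three numbers: the shift along the tool's x, y, z in m, then the turn, a rotation vector about the tool's x, y, z in degrees, then the finger opening in m, from 0 to 0.094. In form: [[[tx, ty, tz], [rx, ry, rz], hand], ...]. A call has 1 to 8 rows; each row is the pose to reach, as a shift and turn from the pose commanded when the call began, along the tool's axes at that moment; what a row does not reach only later rows make up. A row lasts 1/12 s, in which the tool goes at most 41.7 mm and 7.16 degrees, less where a joint would pass 70% of its speed; a pose out of reach is approached as far as the arm can. A call with a gripper value outside its range is refused whole. The fingers move at their own pace and stop on an object; FORCE is the grip in N (left out, the last holds). Time passes only in rows, so rows that repeat a pose let the fingers close. It gives the time, the measured TCP pose, the force, the opening and the grip force at its end, in the units of the state.
- bot.observe(): the state, without advancing time (a new reading comes with each control period).
- bot.capture(name): name is "scene" or "top" or "wrist"; returns the picture (420x560x3 uint8, blue, green, red); there is no depth.
- bot.get_calibration(name): a dict with "K" (3x3 intrinsics, pixels), "world_to_cam" (4x4, takes a point from world to camera coordinates); the wrist camera has in their place "tool_from_camera" (4x4, takes a point from camera to tool coordinates, whose origin is the TCP and whose axes are the flange's). Camera axes: x right, y up, looking along -z (the intrinsics and any distortion apply to the point x, -y, -z); pixel columns grow to the right and rows downward; lengths in m; the calibration is good to about 2 mm. The wrist camera is an equidistant fisheye: a pixel r from the principal point sees the ray r / f radians off the axis. A picture is of the moment at which its call begins: read the wrist's pose just before it. get_calibration takes no time and is no camera call.
- bot.hand_in(): hands the job in; it is judged then, once.
The state is a dict: "clock": time; "qpos": joint angles; "qvel": joint speeds; "joint_torque": joint torques, N m; "tool_pos": TCP position; "tool_rot": TCP orientation; "wrist_force": force on the tool from outside, world axes, zero at the start; "wrist_torque": the same for the moment, N m; "gripper_width": opening from 0.0 (shut) to 1.0 (fully open); "grasp_force": force on a finger pad.
Only numpy, scipy, OpenCV 4.12 (cv2) and the standard library are available. Lean on these libraries where they do the work, as an engineer would, in place of code of your own. Each camera call takes 0.05 s, during which the arm holds its last target. There are 200 camera calls.

## Working session

There is one attempt and no reset: what is moved stays moved. The work goes in short steps, Python scripts to look and compute and a shell command to move; the robot and the scene stay as the last step left them, time stands still between calls to the robot, and variables do not carry over. Pictures are saved under pics/ and viewed, at most 10 in all, crops included, and the job is handed in when it is done.

```bash
mkdir -p pics
python3 - <<'E'
from bench import bot
import cv2,numpy as np
s=bot.observe();print(s['clock'],s['tool_pos'],s['tool_rot'],s['gripper_width'])
a=bot.capture("scene");b=bot.capture("top")
cv2.imwrite("pics/scene.png",a);cv2.imwrite("pics/top.png",b)
for n in("scene","top","wrist"):
  c=bot.get_calibration(n);print(n,{k:np.round(v,4).tolist() if not isinstance(v,str) else v for k,v in c.items()})
E
```

```text
0.0 [ 0.18084828 -0.59789389  0.22682386] [-5.99348116e-04  9.89231724e-01  1.46356471e-01 -1.39820429e-04] 1.0016608347944065
scene {'K': [[472.4467, 0.0, 289.4615], [0.0, 472.4467, 202.0917], [0.0, 0.0, 1.0]], 'world_to_cam': [[-0.6785, -0.7346, -0.0019, 0.407], [0.4981, -0.4619, 0.7339, -0.3136], [-0.54, 0.4969, 0.6793, -0.8348], [0.0, 0.0, 0.0, 1.0]]}
top {'K': [[403.5718, 0.0, 277.1003], [0.0, 403.5718, 208.8375], [0.0, 0.0, 1.0]], 'world_to_cam': [[-0.0285, -0.9994, 0.0191, 0.0911], [0.9899, -0.0256, 0.1393, -0.5037], [-0.1387, 0.0229, 0.9901, -0.8949], [0.0, 0.0, 0.0, 1.0]]}
wrist {'K': [[325.1923, 0.0, 275.9557], [0.0, 325.1923, 208.6508], [0.0, 0.0, 1.0]], 'tool_from_camera': [[-0.0004, 0.9709, 0.2395, 0.069], [1.0, 0.0006, -0.0006, 0.0003], [-0.0008, 0.2395, -0.9709, -0.1575], [0.0, 0.0, 0.0, 1.0]]}
```

View pics/scene.png

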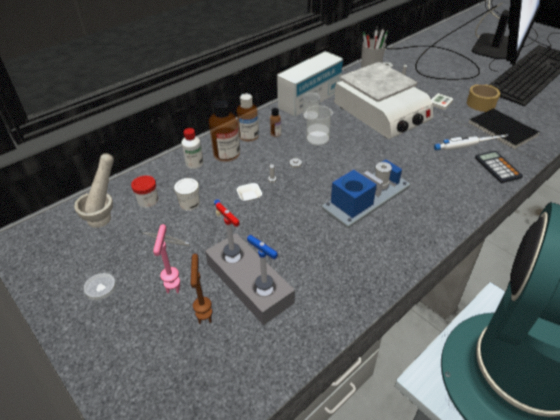

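View pics/top.png

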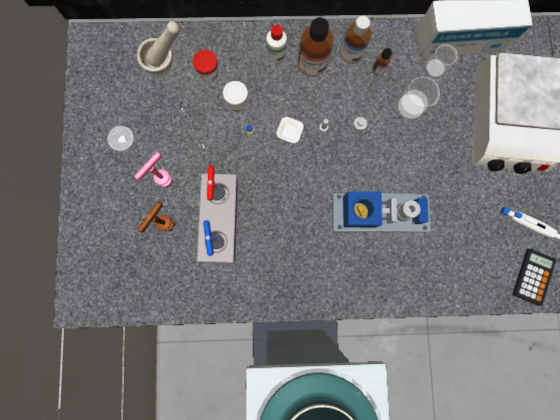

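The scene view shows the red key's bar at (228,214), behind the blue one at (262,246), in the grey stand, with the blue clamp block at (354,190). In the top view the red bar is at (211,183), the well with the brass tang at (362,211) and the die at (410,210). The pink and brown keys stand apart on the left.

```bash
cat > h.py <<'E'
import cv2,numpy as np
from bench import bot
from scipy.spatial.transform import Rotation as R
def ray(n,p):
  c=bot.get_calibration(n);M=np.array(c['world_to_cam']);K=np.array(c['K'])
  d=np.linalg.solve(K,[p[0],p[1],1])*[1,-1,-1]
  return -M[:3,:3].T@M[:3,3],M[:3,:3].T@d
def onz(n,p,z):
  o,d=ray(n,p);return o+d*(z-o[2])/d[2]
def two(a,b):
  A=[];B=[]
  for o,d in(a,b):
    d=d/np.linalg.norm(d);P=np.eye(3)-np.outer(d,d);A.append(P);B.append(P@o)
  return np.linalg.solve(sum(A),sum(B))
def wray(s,p):
  c=bot.get_calibration('wrist');K=np.array(c['K']);T=np.array(c['tool_from_camera'])
  u=np.array([p[0]-K[0,2],p[1]-K[1,2]])/K[0,0];r=np.linalg.norm(u)
  v=np.array([u[0]/r*np.sin(r),-u[1]/r*np.sin(r),-np.cos(r)])
  q=np.array(s['tool_rot']);Rt=R.from_quat(q[[1,2,3,0]]).as_matrix()
  return Rt@T[:3,3]+s['tool_pos'],Rt@T[:3,:3]@v
def blob(im,f,roi=None):
  b,g,r=[im[...,i].astype(int) for i in range(3)];m=f(b,g,r).astype('uint8')
  if roi: k=np.zeros_like(m);x0,y0,x1,y1=roi;k[y0:y1,x0:x1]=1;m&=k
  n,l,st,c=cv2.connectedComponentsWithStats(m)
  i=1+np.argmax(st[1:,4]);cn=cv2.findContours((l==i).astype('uint8'),0,2)[0][0]
  return c[i],st[i,4],cv2.boxPoints(cv2.minAreaRect(cn))
red=lambda b,g,r:(r>120)&(g<70)&(b<70)
E
python3 - <<'E'
from h import *
S=cv2.imread('pics/scene.png');T=cv2.imread('pics/top.png')
cs=blob(S,red,(190,195,250,235));ct=blob(T,red,(195,155,230,210));print(cs,ct)
P=two(ray('scene',cs[0]),ray('top',ct[0]));print('red',P)
q=ct[2];print('box z=.165',[onz('top',p,.168)[:2].round(4) for p in q])
br=lambda b,g,r:(r>120)&(g>80)&(b<90)&(r-b>60)
c=blob(T,br,(345,195,380,228));print(c,'tang',onz('top',c[0],.038),[onz('top',p,.038)[:2].round(4) for p in c[2]])
bl=lambda b,g,r:(b>90)&(r<60)&(b-r>50)
c=blob(T,bl,(335,180,388,235));print('block',c,onz('top',c[2].mean(0),.08),[onz('top',p,.08)[:2].round(4) for p in c[2]])
w=np.vstack([cv2.resize(T[190:235,330:435],None,fx=7,fy=7,interpolation=2)]);cv2.imwrite('pics/crop.png',w)
E
```

```text
(array([226.97126437, 214.75862069]), np.int32(174), array([[212.00003, 209.00003],
       [219.50003, 201.50003],
       [239.00003, 221.00003],
       [231.50003, 228.50003]], dtype=float32)) (array([210.42222222, 182.19444444]), np.int32(180), array([[206.72205, 198.94888],
       [208.04791, 165.80191],
       [215.71564, 166.10861],
       [214.38977, 199.25558]], dtype=float32))
red [0.54674248 0.21304419 0.15668184]
box z=.165 [array([0.5104, 0.2185]), array([0.5773, 0.2155]), array([0.5763, 0.2003]), array([0.5095, 0.2034])]
(array([360.57264957, 209.98290598]), np.int32(117), array([[355., 204.],
       [366., 204.],
       [366., 217.],
       [355., 217.]], dtype=float32)) tang [ 0.49780925 -0.11455181  0.038     ] [array([ 0.5121, -0.1025]), array([ 0.5114, -0.1279]), array([ 0.4812, -0.1261]), array([ 0.4819, -0.1008])]
block (array([364.56532357, 207.89255189]), np.int32(819), array([[347., 192.],
       [381., 192.],
       [381., 225.],
       [347., 225.]], dtype=float32)) [ 0.49536453 -0.11253127  0.08      ] [array([ 0.5331, -0.077 ]), array([ 0.5312, -0.1525]), array([ 0.458 , -0.1477]), array([ 0.46  , -0.0731])]
```

View pics/crop.png

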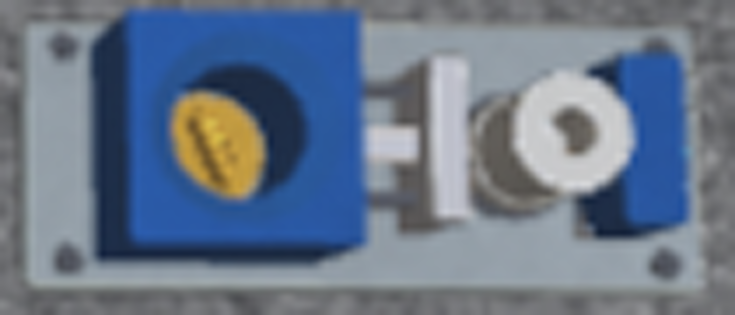

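The crop shows the brass tang in the well running from upper left (190,115) to lower right (225,180), which is about 35° from world x. I'll go over the well, aligning with the key's bar on the way, and look from above.

```bash
cat >> h.py <<'E'
def go(x,y,z,yaw):  # shift mm & turn deg from the current pose to TCP xyz, tool x at world yaw (deg), pointing down
  s=bot.observe();q=np.array(s['tool_rot']);Rt=R.from_quat(q[[1,2,3,0]])
  c,n=np.cos(np.radians(yaw)),np.sin(np.radians(yaw))
  G=R.from_matrix(np.array([[c,n,0],[n,-c,0],[0,0,-1]]))
  X=Rt.as_matrix();print('t',s['clock'],'yaw',np.degrees(np.arctan2(X[1,0],X[0,0])).round(2),'pos',s['tool_pos'].round(4),'j7',s['qpos'][6].round(2))
  print('shift',X.T.dot(np.array([x,y,z])-s['tool_pos']).round(4),'turn',np.degrees((Rt.inv()*G).as_rotvec()).round(1))
E
python3 -m crank '[[[0.377,-0.393,0],[0,0,19.4],0.06],[[0.377,-0.393,0],[0,0,19.4],0.06],[[0.377,-0.393,0],[0,0,19.4],0.06],[[0.377,-0.393,0],[0,0,19.4],0.06],[[0.377,-0.393,0],[0,0,19.4],0.06],[[0.377,-0.393,0],[0,0,19.4],0.06],[[0.377,-0.393,0],[0,0,19.4],0.06],[[0.377,-0.393,0],[0,0,19.4],0.06]]' 30
python3 -c "
from h import *
go(.428,-.113,.227,-2.6)"
```

```text
clock: 0.77
tool_pos: [0.3322, -0.2998, 0.2274]
tool_rot: [0.0, 1.0, -0.022, -0.0]
wrist_force: [1.6, 0.4, -0.2]
gripper_width: 0.64
grasp_force: 0.0
t 0.7667 yaw -2.57 pos [ 0.3322 -0.2998  0.2274] j7 -0.97
shift [ 0.0873 -0.1909  0.0004] turn [0. 0. 0.]
```

```bash
python3 -m crank '[[[0.087,-0.191,0],[0,0,0],0.06],[[0.087,-0.191,0],[0,0,0],0.06],[[0.087,-0.191,0],[0,0,0],0.06],[[0.087,-0.191,0],[0,0,0],0.06],[[0.087,-0.191,0],[0,0,0],0.06],[[0.087,-0.191,0],[0,0,0],0.06],[[0.087,-0.191,0],[0,0,0],0.06]]'
python3 -c "
from h import *
s=bot.observe();im=bot.capture('wrist');cv2.imwrite('pics/w1.png',im);go(.545,.213,.21,-2.6);np.save('w1.npy',s,allow_pickle=True)"
```

```text
clock: 1.35
tool_pos: [0.4279, -0.1129, 0.2273]
tool_rot: [-0.0, 1.0, -0.02, -0.0]
wrist_force: [-0.4, -1.4, -0.4]
gripper_width: 0.639
grasp_force: 0.0
t 1.4 yaw -2.48 pos [ 0.4273 -0.1145  0.2272] j7 -1.46
shift [ 0.1034 -0.3323  0.0172] turn [-0.   0.   0.1]
```

View pics/w1.png

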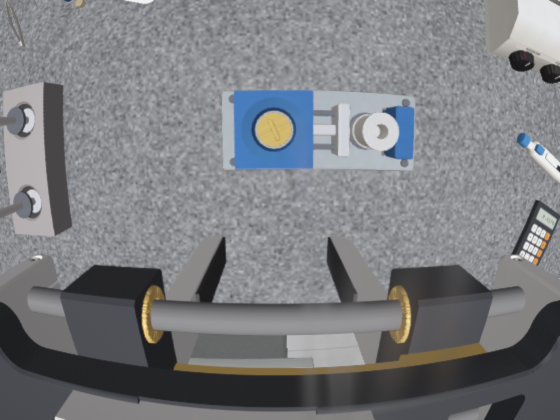

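The wrist view shows the tang in the well at about (274,128), running from upper left to lower right, and the jaw and die to its right. I'll zoom in and measure it.

Run:
```python
from h import *
s=np.load('w1.npy',allow_pickle=True).item();im=cv2.imread('pics/w1.png')
onw=lambda p,z:(lambda o,d:o+d*(z-o[2])/d[2])(*wray(s,p))
c=blob(im,lambda b,g,r:(r-b>60),(245,100,305,160));print(c[:2],'disc',onw(c[0],.02))
c=blob(im,lambda b,g,r:(b-r>50)&(r<90),(225,80,320,175));print('block',c[2].tolist(),onw(c[2].mean(0),.08),[onw(p,.08)[:2].round(4) for p in c[2]])
cr=cv2.resize(im[98:160,240:310],None,fx=8,fy=8,interpolation=2);cv2.imwrite('pics/w1c.png',cr)
```

```text
(array([273.70828604, 129.24631101]), np.int32(881)) disc [ 0.49788998 -0.11376916  0.02      ]
block [[234.0, 91.0], [312.0, 91.0], [312.0, 167.0], [234.0, 167.0]] [ 0.49799721 -0.11348619  0.08      ] [array([ 0.5358, -0.0788]), array([ 0.5327, -0.1511]), array([ 0.4609, -0.1488]), array([ 0.464 , -0.0751])]
```

View pics/w1c.png

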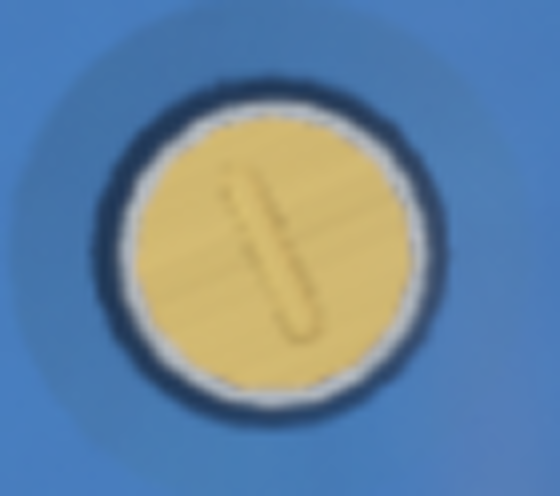

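The tang's centre is at crop (270,252), which gives the screw axis at about (0.498, -0.1137) and a tang yaw of about +19°. Next I go above the red key.

```bash
python3 -m crank '[[[0.1034,-0.3323,0],[0,0,0],0.06],[[0.1034,-0.3323,0],[0,0,0],0.06],[[0.1034,-0.3323,0],[0,0,0],0.06],[[0.1034,-0.3323,0],[0,0,0],0.06],[[0.1034,-0.3323,0],[0,0,0],0.06],[[0.1034,-0.3323,0],[0,0,0],0.06],[[0.1034,-0.3323,0],[0,0,0],0.06],[[0.1034,-0.3323,0],[0,0,0],0.06]]'
python3 -c "
from h import *
go(.545,.213,.227,-2.6)"
```

```text
clock: 2.07
tool_pos: [0.5414, 0.1986, 0.2271]
tool_rot: [0.0, 1.0, -0.024, -0.0]
wrist_force: [0.3, -0.5, -0.3]
gripper_width: 0.639
grasp_force: 0.0
t 2.0667 yaw -2.73 pos [0.5414 0.1986 0.2271] j7 -2.2
shift [ 0.0029 -0.0145  0.0001] turn [ 0.1  0.  -0.1]
```

```bash
python3 -m crank '[[[0.003,-0.0145,0],[0,0,0],0.06],[[0.003,-0.0145,0],[0,0,0],0.06],[[0.003,-0.0145,0],[0,0,0],0.06]]'
python3 - <<'E'
from h import *
s=bot.observe();im=bot.capture('wrist');cv2.imwrite('pics/w2.png',im)
onw=lambda p,z:(lambda o,d:o+d*(z-o[2])/d[2])(*wray(s,p))
c=blob(im,red);print(c);print([onw(p,.168)[:2].round(4) for p in c[2]],onw(c[2].mean(0),.168))
go(.545,.213,.163,-2.6)
E
```

```text
clock: 2.32
tool_pos: [0.5444, 0.212, 0.2268]
tool_rot: [0.0, 1.0, -0.023, -0.001]
wrist_force: [-0.3, -0.6, 0.0]
gripper_width: 0.633
grasp_force: 0.0
(array([274.50815851, 201.36829837]), np.int32(429), array([[265., 178.],
       [283., 178.],
       [283., 227.],
       [265., 227.]], dtype=float32))
[array([0.5816, 0.2172]), array([0.581 , 0.2052]), array([0.5467, 0.2065]), array([0.5473, 0.2191])] [0.56445348 0.21197649 0.168     ]
t 2.3667 yaw -2.66 pos [0.5444 0.2111 0.227 ] j7 -2.23
shift [ 0.0006 -0.0019  0.064 ] turn [ 0.1  0.  -0.1]
```

View pics/w2.png

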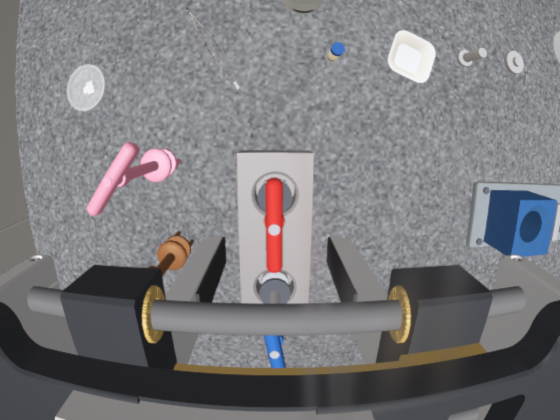

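The red bar runs from (275,178) to (274,272), parallel to the tool x axis and centred between the fingers. Its middle dot is at (274,230).

Run:
```python
from h import *
s=bot.observe()
onw=lambda p,z:(lambda o,d:o+d*(z-o[2])/d[2])(*wray(s,p))
for p in((274,230),(275,178),(274.5,272)):print(onw(p,.168).round(4))
c=onw((274,230),.168);go(c[0],c[1],.163,-2.6)
```

```text
[0.5448 0.212  0.168 ]
[0.5813 0.2096 0.168 ]
[0.5126 0.2132 0.168 ]
t 2.3667 yaw -2.66 pos [0.5444 0.2111 0.227 ] j7 -2.23
shift [ 0.0004 -0.0009  0.064 ] turn [ 0.1  0.  -0.1]
```

```bash
python3 -m crank '[[[0.001,-0.001,0.03],[0,0,0],0.06],[[0.001,-0.001,0.055],[0,0,0],0.06],[[0.001,-0.001,0.064],[0,0,0],0.06],[[0.001,-0.001,0.064],[0,0,0],0.06],[[0.001,-0.001,0.064],[0,0,0],0],[[0.001,-0.001,0.064],[0,0,0],0],[[0.001,-0.001,0.064],[0,0,0],0],[[0.001,-0.001,0.064],[0,0,0],0]]' 50
python3 -m crank '[[[0,0,0],[0,0,0],0],[[0,0,0],[0,0,0],0],[[0,0,0],[0,0,0],0],[[0,0,0],[0,0,0],0]]'
```

```text
clock: 3.03
tool_pos: [0.5457, 0.214, 0.1645]
tool_rot: [-0.0, 1.0, -0.023, 0.001]
wrist_force: [-0.2, -0.4, -0.7]
gripper_width: 0.391
grasp_force: 0.0
clock: 3.37
tool_pos: [0.5452, 0.214, 0.1635]
tool_rot: [-0.0, 1.0, -0.022, -0.0]
wrist_force: [0.6, -0.5, 1.5]
gripper_width: 0.121
grasp_force: 50.0
```

```bash
python3 -m crank '[[[0,0,-0.01],[0,0,0],0],[[0,0,-0.025],[0,0,0],0],[[0,0,-0.04],[0,0,0],0],[[0,0,-0.06],[0,0,0],0],[[0,0,-0.085],[0,0,0],0],[[0,0,-0.1],[0,0,0],0],[[0,0,-0.1],[0,0,0],0]]'
python3 -c "
from h import *
go(.498,-.1137,.263,19)"
```

```text
clock: 3.95
tool_pos: [0.5462, 0.2147, 0.2672]
tool_rot: [-0.001, 1.0, -0.022, 0.002]
wrist_force: [0.1, -0.3, -1.5]
gripper_width: 0.121
grasp_force: 50.0
t 3.95 yaw -2.56 pos [0.5462 0.2147 0.2672] j7 -2.21
shift [-0.0335  0.3302  0.0035] turn [ -0.1  -0.3 -21.6]
```

```bash
python3 -m crank '[[[-0.002,0.02,0],[0,0,-2],0],[[-0.005,0.05,0],[0,0,-5],0],[[-0.009,0.085,0],[0,0,-8],0],[[-0.013,0.12,0],[0,0,-11],0],[[-0.016,0.155,0],[0,0,-14],0],[[-0.019,0.19,0],[0,0,-17],0],[[-0.022,0.22,0],[0,0,-20],0],[[-0.025,0.25,0],[0,0,-21.6],0]]'
python3 -c "
from h import *
go(.498,-.1137,.265,19)"
```

```text
clock: 4.62
tool_pos: [0.5081, -0.0364, 0.2629]
tool_rot: [-0.0, 0.986, 0.167, -0.0]
wrist_force: [0.6, -0.2, -2.0]
gripper_width: 0.125
grasp_force: 50.0
t 4.6167 yaw 19.18 pos [ 0.5081 -0.0364  0.2629] j7 -1.33
shift [-0.035   0.0697 -0.0021] turn [-0.   0.   0.2]
```

```bash
python3 -m crank '[[[-0.012,0.024,0],[0,0,0],0],[[-0.025,0.05,0],[0,0,0],0],[[-0.033,0.066,0],[0,0,0],0],[[-0.035,0.07,0],[0,0,0],0],[[-0.035,0.07,0],[0,0,0],0],[[-0.035,0.07,0],[0,0,0],0]]'
python3 - <<'E'
from h import *
s=bot.observe();im=bot.capture('wrist');np.save('w3.npy',s,allow_pickle=True)
t=bot.capture('scene');cv2.imwrite('pics/w3.png',np.hstack([im[150:350,150:400],t[90:290,250:500]])); cv2.imwrite('pics/w3f.png',im)
cv2.imwrite('pics/w3v.png',cv2.resize(cv2.imread('pics/w3.png'),None,fx=1.6,fy=1.6,interpolation=2))
go(.498,-.1137,.265,19)
E
```

```text
clock: 5.12
tool_pos: [0.4987, -0.1114, 0.2631]
tool_rot: [-0.0, 0.986, 0.166, -0.0]
wrist_force: [0.9, 0.1, -2.8]
gripper_width: 0.125
grasp_force: 50.0
t 5.2167 yaw 19.13 pos [ 0.4989 -0.1109  0.2633] j7 -1.17
shift [-0.0018  0.0024 -0.0017] turn [-0.   0.   0.1]
```

View pics/w3v.png

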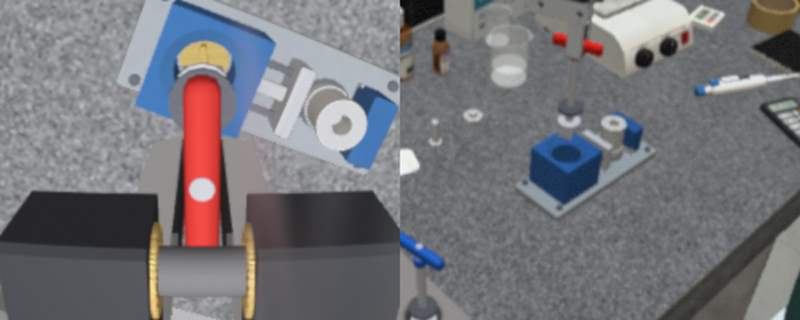

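The key hangs upright, with its bar in line with the tool and the tang directly ahead at view (202,55). The scene view shows it above the well. I'll check the lateral offset once from the brass disc.

Run:
```python
from h import *
s=np.load('w3.npy',allow_pickle=True).item();im=cv2.imread('pics/w3f.png')
b,g,r=[im[...,i].astype(int) for i in range(3)]
m=((r-b>50)&(g>90));m[:165]=0;m[200:]=0;m[:,:250]=0;m[:,305:]=0
pts=[]
for y in range(165,200):
  x=np.where(m[y])[0]
  if len(x)>6:
    for e in(x[0]-.5,x[-1]+.5):
      o,d=wray(s,(e,y));pts.append((o+d*(.02-o[2])/d[2])[:2])
P=np.array(pts);A=np.c_[2*P,np.ones(len(P))];c=np.linalg.lstsq(A,(P**2).sum(1),rcond=None)[0]
print(len(P),'centre',c[:2],'r',np.sqrt(c[2]+c[0]**2+c[1]**2))
go(c[0],c[1],.2,19)
```

```text
30 centre [ 0.49428166 -0.1151401 ] r 0.01907401775473014
t 5.2167 yaw 19.13 pos [ 0.4989 -0.1109  0.2633] j7 -1.17
shift [-0.0058  0.0025  0.0633] turn [-0.   0.   0.1]
```

```bash
python3 -m crank '[[[-0.0025,0.0025,0.01],[0,0,0],0],[[-0.0025,0.0025,0.02],[0,0,0],0],[[-0.0025,0.0025,0.03],[0,0,0],0],[[-0.0025,0.0025,0.04],[0,0,0],0],[[-0.0025,0.0025,0.05],[0,0,0],0],[[-0.0025,0.0025,0.058],[0,0,0],0],[[-0.0025,0.0025,0.062],[0,0,0],0],[[-0.0025,0.0025,0.062],[0,0,0],0]]'
python3 -c "
from h import *
go(.498,-.1137,.1735,19)"
```

```text
clock: 5.88
tool_pos: [0.4969, -0.1152, 0.2004]
tool_rot: [-0.0, 0.986, 0.165, -0.001]
wrist_force: [0.7, -0.3, -0.7]
gripper_width: 0.125
grasp_force: 50.0
t 5.8833 yaw 19.04 pos [ 0.4969 -0.1152  0.2004] j7 -1.2
shift [ 0.0016 -0.001   0.0269] turn [-0.1  0.1  0. ]
```

```bash
python3 -m crank '[[[0,0,0.004],[0,0,0],0],[[0,0,0.008],[0,0,0],0],[[0,0,0.012],[0,0,0],0],[[0,0,0.016],[0,0,0],0],[[0,0,0.016],[0,0,0],0]]'
python3 -c "
from h import *
go(.498,-.1137,.1735,19)"
```

```text
clock: 6.3
tool_pos: [0.4969, -0.1154, 0.1847]
tool_rot: [-0.0, 0.986, 0.165, -0.0]
wrist_force: [-0.3, -0.3, -2.8]
gripper_width: 0.12
grasp_force: 50.0
t 6.3 yaw 19.03 pos [ 0.4969 -0.1154  0.1847] j7 -1.21
shift [ 0.0015 -0.0012  0.0112] turn [-0.  0.  0.]
```

Prongs are over the tang without contact; going on down to the seat.

```bash
python3 -m crank '[[[0,0,0.004],[0,0,0],0],[[0,0,0.008],[0,0,0],0],[[0,0,0.011],[0,0,0],0],[[0,0,0.011],[0,0,0],0],[[0,0,0.011],[0,0,0],0],[[0,0,0.011],[0,0,0],0]]'
python3 -c "
from h import *
go(.498,-.1137,.1735,19)"
```

```text
clock: 6.8
tool_pos: [0.4974, -0.1154, 0.1746]
tool_rot: [-0.0, 0.986, 0.165, 0.0]
wrist_force: [-0.1, 0.1, -1.3]
gripper_width: 0.122
grasp_force: 50.0
t 6.8 yaw 19.03 pos [ 0.4974 -0.1154  0.1746] j7 -1.21
shift [ 0.0012 -0.0014  0.0011] turn [-0. -0.  0.]
```

```bash
python3 -m crank '[[[0.001,-0.001,0.001],[0,0,5],0],[[0.001,-0.001,0.001],[0,0,10],0],[[0.001,-0.001,0.001],[0,0,15],0],[[0.001,-0.001,0.001],[0,0,20],0],[[0.001,-0.001,0.001],[0,0,25],0],[[0.001,-0.001,0.001],[0,0,30],0],[[0.001,-0.001,0.001],[0,0,35],0],[[0.001,-0.001,0.001],[0,0,40],0]]'
python3 -c "
from h import *
go(.498,-.1137,.1735,19);s=bot.observe();print(s['wrist_torque'],s['wrist_force'])"
```

```text
clock: 7.47
tool_pos: [0.4979, -0.1138, 0.1736]
tool_rot: [-0.0, 0.983, -0.184, -0.0]
wrist_force: [-0.9, 0.7, -0.7]
gripper_width: 0.13
grasp_force: 50.0
t 7.4667 yaw -21.2 pos [ 0.4979 -0.1138  0.1736] j7 -1.88
shift [ 0.0001 -0.0002  0.0001] turn [ -0.    0.  -40.2]
[0.63670444 0.24699719 0.07750888] [-0.86708029  0.68485684 -0.6538258 ]
```

```bash
python3 -m crank '[[[0,0,0],[0,0,5],0],[[0,0,0],[0,0,10],0],[[0,0,0],[0,0,15],0],[[0,0,0],[0,0,20],0],[[0,0,0],[0,0,24],0],[[0,0,0],[0,0,24],0]]'
python3 -c "
from h import *
go(.498,-.1137,.1735,19);s=bot.observe();print(s['wrist_torque'],s['wrist_force'])"
```

```text
clock: 7.97
tool_pos: [0.4979, -0.1138, 0.1736]
tool_rot: [-0.0, 0.923, -0.384, -0.0]
wrist_force: [0.6, 2.8, -1.6]
gripper_width: 0.12
grasp_force: 50.0
t 7.9667 yaw -45.15 pos [ 0.4979 -0.1138  0.1736] j7 -2.27
shift [-0.     -0.0001  0.0001] turn [ -0.    0.  -64.2]
[0.75391337 0.17785225 0.02819618] [ 0.58971308  2.82069744 -1.56204057]
```

```bash
python3 -m crank '[[[0,0,0],[0,0,4],0],[[0,0,0],[0,0,8],0],[[0,0,0],[0,0,12],0],[[0,0,0],[0,0,12],0]]'
python3 -c "
from h import *
go(.498,-.1137,.1735,19);s=bot.observe();print(s['wrist_torque'],s['wrist_force'],s['joint_torque'][6])"
python3 -m crank '[[[0,0,0],[0,0,3],0],[[0,0,0],[0,0,6],0],[[0,0,0],[0,0,8],0],[[0,0,0],[0,0,8],0]]'
python3 -c "
from h import *
go(.498,-.1137,.1735,19);s=bot.observe();print(s['wrist_torque'],s['wrist_force'],s['joint_torque'][6])"
```

```text
clock: 8.3
tool_pos: [0.498, -0.1138, 0.1736]
tool_rot: [-0.0, 0.879, -0.477, -0.0]
wrist_force: [-0.5, 3.1, -0.4]
gripper_width: 0.124
grasp_force: 50.0
t 8.3 yaw -57.01 pos [ 0.498  -0.1138  0.1736] j7 -2.47
shift [-0.0001 -0.0001  0.0001] turn [ -0.   0. -76.]
[0.83423107 0.10722466 0.08852882] [-0.52740746  3.06264252 -0.38905668] -2.492949664592743
clock: 8.63
tool_pos: [0.498, -0.114, 0.1736]
tool_rot: [0.0, 0.844, -0.536, 0.0]
wrist_force: [-0.5, 1.0, -0.4]
gripper_width: 0.122
grasp_force: 50.5
t 8.6333 yaw -64.8 pos [ 0.498  -0.114   0.1736] j7 -2.6
shift [-0.0003 -0.0002  0.0001] turn [  0.   -0.  -83.8]
[0.62295426 0.15412114 0.6330523 ] [-0.47728367  1.00005897 -0.38635319] -2.0486685633659363
```

Torque about the vertical rose from 0.09 to 0.63 N m, so the stop seems reached. I'll press a bit more to confirm.

```bash
python3 -m crank '[[[0,0,0],[0,0,2],0],[[0,0,0],[0,0,3],0],[[0,0,0],[0,0,3],0]]'
python3 -c "
from h import *
go(.498,-.1137,.1735,19);s=bot.observe();print(s['wrist_torque'],s['wrist_force'],s['joint_torque'][6])"
```

```text
clock: 8.88
tool_pos: [0.498, -0.1141, 0.1736]
tool_rot: [0.0, 0.83, -0.558, 0.0]
wrist_force: [-1.3, 1.8, 1.1]
gripper_width: 0.126
grasp_force: 51.7
t 8.8833 yaw -67.82 pos [ 0.498  -0.1141  0.1736] j7 -2.65
shift [-0.0003 -0.0002  0.0001] turn [  0.   -0.  -86.8]
[0.50630209 0.25662012 0.90994492] [-1.29350199  1.79253146  1.14356954] -1.5076357126235962
```

The torque is at 0.9 N m, so the stop is confirmed. Relax, open, back off.

```bash
python3 -m crank '[[[0,0,0],[0,0,-3],0],[[0,0,0],[0,0,-6],0],[[0,0,0],[0,0,-6],0],[[0,0,0],[0,0,-6],0.05],[[0,0,0],[0,0,-6],0.05],[[0,0,0],[0,0,-6],0.05],[[0,0,0],[0,0,-6],0.05],[[0,0,0],[0,0,-6],0.05]]'
python3 -m crank '[[[0,0,0],[0,0,0],0.05],[[0,0,0],[0,0,0],0.05],[[0,0,-0.02],[0,0,0],0.05],[[0,0,-0.04],[0,0,0],0.05],[[0,0,-0.07],[0,0,0],0.05],[[0,0,-0.1],[0,0,0],0.05],[[0,0,-0.1],[0,0,0],0.05],[[0,0,-0.1],[0,0,0],0.05]]'
python3 - <<'E'
from h import *
s=bot.observe();w=bot.capture('wrist');a=bot.capture('scene');t=bot.capture('top')
f=lambda i:cv2.resize(i,(400,300),interpolation=2)
cv2.imwrite('pics/end.png',np.vstack([np.hstack([f(w),f(a[90:240,250:450])]),np.hstack([f(t[150:270,320:480]),f(w[100:310,140:420])])]))
c=blob(a,red,(300,90,420,230));print(c);print(onz('scene',c[0],.17))
E
```

```text
clock: 9.55
tool_pos: [0.4979, -0.1142, 0.1735]
tool_rot: [0.0, 0.857, -0.515, 0.0]
wrist_force: [0.4, 0.1, -0.3]
gripper_width: 0.446
grasp_force: 0.0
clock: 10.22
tool_pos: [0.4985, -0.1143, 0.2747]
tool_rot: [-0.0, 0.857, -0.515, 0.001]
wrist_force: [-0.2, -0.2, -0.5]
gripper_width: 0.531
grasp_force: 0.0
(array([357.82978723, 152.35106383]), np.int32(94), array([[352.2433 , 160.45949],
       [358.1892 , 141.13515],
       [364.5838 , 143.1027 ],
       [358.63788, 162.42705]], dtype=float32))
[ 0.49687071 -0.11076143  0.17      ]
```

View pics/end.png

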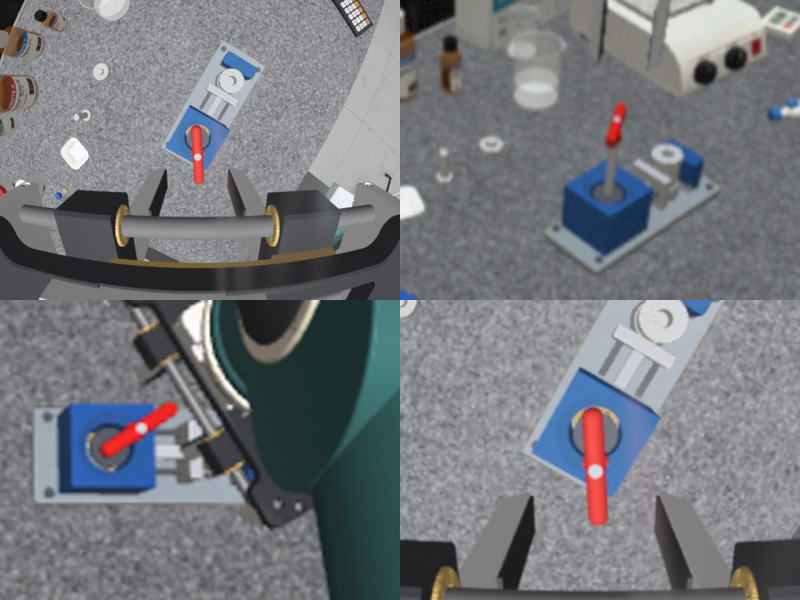

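The key stands upright and free in the well, seen in the wrist view at (595,470). The jaw at (640,345) is now against the die, and the fingers are clear above the bar. Handing in.

```bash
python3 -c "
from bench import bot
print(bot.hand_in())"
```

```text
the job is handed in; nothing more can be done
None
```

The red key is seated over the screw and has turned it clockwise to its stop; the last camera view shows the jaw against the die and the key standing released. I handed the job in just over 10 s into the run; the hand-in returned no verdict.

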